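# Shut the gas cock of the boiling ring

## Robot

A 6-joint arm with a two-finger parallel gripper is mounted at the origin on the work surface. World frame = base frame: x ahead of the robot, y to its left, z up, the work surface at z = 0. Lengths are in m, angles in rad, forces in N, time in s.
With the tool pointing down it reaches from about 0.25 to 0.725 m from the base axis. Payload 4 kg.
Tool frame: the origin (TCP) lies between the finger pads; the fingertips stand 17 mm ahead of it and the grasp point (between the pads) lies 2 mm behind it; z points along the fingers, x is the direction in which the jaws open and shut, and the axes are right-handed (so a half turn about z gives the same grasp; the last joint's range is limited). The gripper opens to 85 mm and grips with 20 to 120 N. Pads are 22 mm wide; open, the fingers measure 114 mm over their backs; the gripper's body (76 mm by 85 mm) begins 54 mm behind the grasp point. The pads swing forward as they close: fully open they stand 13 mm farther back than shut.
Start: joints at [-1.193, 0.241, 0.005, 1.335, 0, 1.571], TCP at [0.184, -0.465, 0.248] pointing down, gripper open.
Joint ranges: [-2.72, 2.72], [-1.05, 1.87], [-1.09, 1.28], [-1.99, 2.15], [-1.42, 1.44], [-3.14, 3.14]. Speed limits (rad/s): [2.79, 2.79, 3.14, 3.14, 3.14, 3.14].

## Interface

Orientations are given as a unit quaternion [x, y, z, w].
In Python, from workcell import telemetry, cams, workorder gives the robot as it stands. The module is installed in compiled form; this text tells all that it offers.
- The arm moves only by the tool apply_moves, never from a script. Its argument "moves" is a list that holds one entry, the list of rows, each a list of 4 numbers: the shift along the tool's x, y, z in mm, then the turn about the tool's z in degrees. A call has exactly 10 rows; each row shifts and turns the pose as measured when the row begins, along the tool's axes as they then stand; what a row does not reach is not made up. A row lasts 1/10 s, in which the tool goes at most 50 mm and 8.59 degrees, less where a joint would pass 70% of its speed; a pose out of reach is approached as far as the arm can. A call with a gripper value outside its range is refused whole. "hand" is the gripper's target within -1 to 1 (fully open at 1, half-way at 0, shut at -1), set as the call begins (left out, the last holds). The fingers move at their own pace and stop on an object; the grip force is fixed at half the most. Time passes only in rows, so rows that do not move let the fingers close, or fill a call up. It gives the time, the measured TCP pose, the force and the opening at its end, in the units of the state.
- telemetry.get_obs(): the state, without advancing time (a new reading comes with each control period).
- cams.camera(name): name is "side" or "top" or "wrist"; returns a dict with "color" (480x640x3 uint8, red, green, blue), "fovy" (degrees; the focal length in pixels is half the picture's height over the tangent of half this angle, whatever the lens; pixels are square), "cx", "cy" (the principal point, pixels), "k1" (the pictures are not rectified: a ray, as slopes to the right and down, at radius r is drawn at 1 + k1 r^2 times it, then the intrinsics apply), "camera_from_world" (4x4, takes a point from world to camera coordinates). Camera axes: x right, y down, z forward; pixel columns grow to the right and rows downward; lengths in m; the calibration is good to about 2 mm. A picture is of the moment at which its call begins. There is no depth.
- workorder.job_done(): hands the job in, once; it reports no verdict.
The state is a dict: "clock": time; "joint_pos": joint angles; "joint_vel": joint speeds; "tau": joint torques, N m; "eef_pos": TCP position; "tool_rot": TCP orientation; "ft_force": force on the tool from outside, world axes, zero at the start; "ft_torque": the same for the moment, N m; "grip_width": finger opening in m.
Only numpy, scipy, OpenCV 4.12 (cv2) and the standard library are available. Lean on these libraries where they do the work, as an engineer would, in place of code of your own. Each camera call takes 0.05 s, during which the arm holds its last target. There are 200 camera calls.

## Task

The boiling ring on the bakery bench is finished with: shut its gas cock by turning the lever clockwise (seen from above) until it stands squarely across the pipe, against its stop, and let go. Leave the lever of the other cock, the one on the short capped pipe, as it is.

Things in the scene. Friction and masses are not known exactly. Their poses are not given: they have to be found in the camera images.
- ring_stand: Fixed gas pipe of the boiling ring: dark steel, 27 mm thick, centre line 55 mm above the origin, with riser, brass valve and a round burner under a 180 mm wide pan support (top 83 mm). Origin: below the lever's axis, 0 to 50 mm above the table (varies, as do place and yaw). x: along the pipe to the ring (centre at 225 mm, near edge 135; riser at -100). z: up. It may be the left or right pipe.
- ring_lever (a joint): Lever of the ring's valve, about the vertical axis through ring_stand's origin. 0 rad = shut stop, lever along ring_stand's -y, across the pipe; pi/2 = fully open, along +x. Starts at 0.8 to 1.4. Level bar 125 mm long; black sleeve 20 mm wide, 14 high, 50 to 125 mm from the axis, 96 to 110 above the origin; nothing under it above 69. Friction 0.3 N m; stays where left.
- ring_grip (a point): Centre of the black sleeve on the boiling ring's lever: 87.5 mm from the turning axis, 103 mm above ring_stand's origin (so 103 to 153 above the table). It moves with the lever; its -y axis points outward along the lever, z up.
- spare_grip (a point): Centre of the black sleeve of the other lever, same form and size, on the other pipe, which ends in a short capped brass stub 166 mm from its valve's axis and feeds nothing. Its height varies likewise. To be left as it is; it starts between half open and open.

How it is judged:
At the end, for the whole second after the job is handed in: The boiling ring's lever is at rest within 0.2 rad (11 degrees) of its shut stop, squarely across the pipe, and the other lever's sleeve is within 15 mm of where it was (value of joint ring_lever below 0.2 rad and velocity of joint ring_lever between -0.05 and 0.05 rad/s and distance of spare_grip from where it was at the start of the episode below 0.015 m); the robot touches nothing.
It fails at once if the other cock's lever is turned (its sleeve moves more than 15 mm) (distance of spare_grip from where it was at the start of the episode above 0.015 m).
It also fails if it takes over 32 s, if anything falls off the work surface, if the arm or the gripper's body presses on something with over 40 N, if the wrist force passes 120 N, or if a joint passes its speed limit or range.

## Working session

There is one attempt and no reset: what is moved stays moved. The work goes in short steps, Python scripts to look and compute and a tool call to move; the robot and the scene stay as the last step left them, time stands still between calls to the robot, and variables do not carry over. Pictures are saved under pics/ and viewed, about 8 in all and at most 12, crops included, and the job is handed in when it is done.

Besides the shell and the picture viewer there is one more tool, called after ">>>" as name([rows], argument=value, ...), one row to a line, values as JSON. apply_moves: Moves the arm, as the interface text tells. Its arguments: {"type":"object","properties":{"moves":{"type":"array"},"hand":{"type":"number"}},"required":["moves"]}

```bash
mkdir -p pics; cat > h.py <<'E'
import numpy as np, cv2
from workcell import telemetry, cams, workorder
def K(c):
    f=240/np.tan(np.radians(c["fovy"])/2); return f
def ray(c,u,v):
    f=K(c); d=np.array([(u-c["cx"])/f,(v-c["cy"])/f]); s=d.copy()
    for _ in range(30): s=d/(1+c["k1"]*(s@s))
    T=np.array(c["camera_from_world"]); R=T[:3,:3]
    return -R.T@T[:3,3], R.T@np.array([s[0],s[1],1])
def plane(c,u,v,z):
    o,d=ray(c,u,v); return o+d*(z-o[2])/d[2]
def tri(c1,p1,c2,p2):
    o1,d1=ray(c1,*p1);o2,d2=ray(c2,*p2)
    t=np.linalg.lstsq(np.c_[d1,-d2],o2-o1,rcond=None)[0]
    a=o1+d1*t[0];b=o2+d2*t[1]; return (a+b)/2,np.linalg.norm(a-b)
def proj(c,p):
    T=np.array(c["camera_from_world"]);q=T[:3,:3]@p+T[:3,3];s=q[:2]/q[2];s=s*(1+c["k1"]*(s@s))
    return s*K(c)+[c["cx"],c["cy"]]
E
python3 - <<'E'
from h import *
import pickle
D={}
for n in("top","side"):
    c=cams.camera(n);D[n]=c;cv2.imwrite(f"pics/{n}0.png",c["color"][:,:,::-1])
    o,d=ray(c,c["cx"],c["cy"]);print(n,o.round(3),d.round(3),c["fovy"],c["k1"])
pickle.dump(D,open("d0.pkl","wb"))
o=telemetry.get_obs();print(o["clock"],o["eef_pos"],o["tool_rot"],o["ft_force"])
E
```

```text
top [ 0.36  -0.056  0.97 ] [ 0.159 -0.005 -0.987] 54.754845202579965 -0.10832997336295558
side [0.365 0.639 0.626] [ 0.178 -0.781 -0.599] 55.524312645631646 -0.08339201178675705
0.1 [ 0.18425322 -0.46425642  0.24749718] [ 8.27311117e-01 -5.61743229e-01 -7.66608487e-04 -5.22422041e-04] [ 0.71441286 -0.02355794  0.26330274]
```

View pics/top0.png

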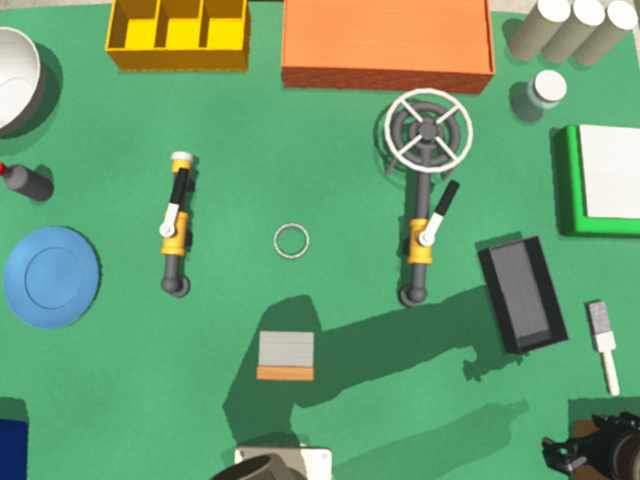

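View pics/side0.png

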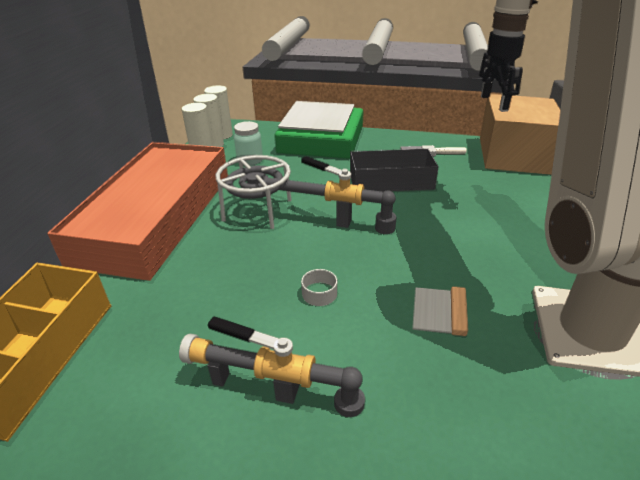

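Top view: the right pipe ends in the ring. Its pivot is about (426,238) and its sleeve runs to about (455,184). Side view: pivot about (345,173), sleeve tip about (304,160). The spare cock is on the left pipe.

```bash
python3 - <<'E'
from h import *
import pickle
D=pickle.load(open("d0.pkl","rb"));t,s=D["top"],D["side"]
def blob(c,x0,y0,x1,y1):
    m=(c["color"].max(2)<45).astype(np.uint8)[y0:y1,x0:x1]
    n,l,st,ce=cv2.connectedComponentsWithStats(m); i=1+np.argmax(st[1:,4])
    ct=max(cv2.findContours((l==i).astype(np.uint8),0,2)[0],key=len)
    r=cv2.minAreaRect(ct);print(st[i],r); return np.array(r[0])+[x0,y0]
a=blob(t,430,170,470,232);b=blob(s,295,150,338,178)
G,e=tri(t,a,s,b);print("grip",a,b,G.round(4),e)
P,e=tri(t,(426,238),s,(345,172));print("pivot",P.round(4),e)
z=G[2];P=plane(t,426,238,z+.012);print(P)
C=plane(t,428.5,130,z-.020);print("ring",C)
d=(G-P)[:2];p=(C-P)[:2];print(np.hypot(*d),np.hypot(*p),"yaw",np.degrees(np.arctan2(p[1],p[0])),"lever",np.degrees(np.arctan2(d[1],d[0])))
for px in((500,238),(538,237),(480,250)):print("tray",plane(t,*px,.05))
E
```

```text
[21 12  1  1  1] ((21.0, 12.0), (0.0, 0.0), 0.0)
[  7   7  26  13 164] ((19.00684928894043, 12.815069198608398), (25.8660945892334, 6.905427932739258), 20.556045532226562)
grip [451. 182.] [314.00684929 162.8150692 ] [ 0.6038 -0.3111  0.1296] 0.024991338557039007
pivot [ 0.5073 -0.2587  0.1377] 0.002294797139124893
[ 0.5053954  -0.25773062  0.14163698]
ring [ 0.72908407 -0.27529639  0.10963698]
0.11191661695185046 0.22437731881898434 yaw -4.490094655844703 lever -28.456074429179118
tray [ 0.52530781 -0.43501135  0.05      ]
tray [ 0.52944438 -0.51750841  0.05      ]
tray [ 0.49942303 -0.39167307  0.05      ]
```

```bash
python3 - <<'E'
from h import *
import pickle
D=pickle.load(open("d0.pkl","rb"));t,s=D["top"],D["side"]
im=t["color"][165:255,380:480]
m=((t["color"].max(2)<62)).astype(np.uint8)[170:232,432:470]
n,l,st,ce=cv2.connectedComponentsWithStats(m); i=1+np.argmax(st[1:,4]);print(st[i],ce[i])
r=cv2.minAreaRect(max(cv2.findContours((l==i).astype(np.uint8),0,2)[0],key=len));print(r)
a=np.array(r[0])+[432,170];b=(314,162.8)
G,e=tri(t,a,s,b);print(a,G.round(4),e)
for z in(G[2],):
    P=plane(t,426,238,z+.01);g=plane(t,*a,z);C=plane(t,428.5,130,z-.02)
    d=(g-P)[:2];p=(C-P)[:2];print(P,g,np.hypot(*d),np.hypot(*p),np.degrees(np.arctan2(p[1],p[0])),np.degrees(np.arctan2(d[1],d[0])))
cv2.imwrite("pics/c.png",cv2.resize(im[:,:,::-1],None,fx=6,fy=6,interpolation=2))
E
```

```text
[  4  11  22  34 297] [14.61616162 27.6026936 ]
((14.500000953674316, 27.500001907348633), (8.497057914733887, 34.435447692871094), 26.56505012512207)
[446.50000095 197.50000191] [ 0.5873 -0.3005  0.1321] 0.0035861332835198188
[ 0.5053075  -0.25760912  0.14213599] [ 0.58542157 -0.30061243  0.13213599] 0.09092606641932312 0.2233546913934536 -4.378097768421836 -28.225835002260137
```

View pics/c.png

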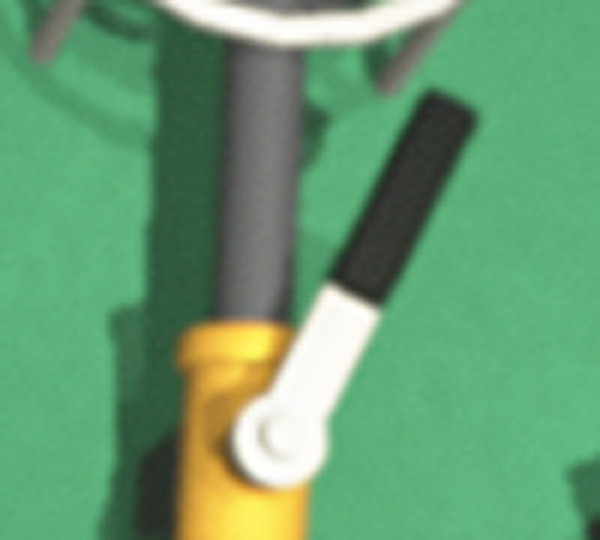

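Measured: pivot about (0.506,-0.258), pipe yaw about -4.4°, lever pointing at -28° (joint about 1.15 rad). Sleeve height is about 0.131 m and its radius 91 mm, against 87.5 mm expected. I'll square the tool to the world axes with the fingers shut, then push the sleeve from its ring side.

>>> apply_moves([
  [[0,0,0,-8.5],[0,0,0,-8.5],[0,0,0,-8.5],[0,0,0,-8.5],[0,0,0,-8.5],[0,0,0,-8.5],[0,0,0,-8.5],[0,0,0,-8.5],[0,0,0,0],[0,0,0,0]],
], hand=-1)

```text
clock: 1.1
eef_pos: [0.1829, -0.4609, 0.2421]
tool_rot: [1.0, 0.004, -0.003, -0.007]
ft_force: [-0.2, -0.0, 0.1]
grip_width: 0.0
```

Tool x is now world +x and tool y is world -y. Next I go above the start point, about (0.604,-0.265).

>>> apply_moves([
  [[42,-20,0,0],[42,-20,0,0],[42,-20,0,0],[42,-20,0,0],[42,-20,0,0],[42,-20,0,0],[42,-20,0,0],[42,-20,0,0],[42,-20,0,0],[42,-20,0,0]],
])

```text
clock: 2.1
eef_pos: [0.6144, -0.262, 0.2403]
tool_rot: [1.0, -0.017, -0.004, -0.006]
ft_force: [0.4, -1.1, -0.4]
grip_width: 0.0002
```

>>> apply_moves([
  [[-8,0,0,-1],[0,0,15,-1],[0,0,15,0],[0,0,15,0],[0,0,15,0],[0,0,10,0],[0,0,5,0],[0,0,0,0],[0,0,0,0],[0,0,0,0]],
])

```text
clock: 3.1
eef_pos: [0.6088, -0.2564, 0.1564]
tool_rot: [1.0, -0.003, -0.007, -0.007]
ft_force: [-1.1, 0.1, 0.4]
grip_width: 0.0001
```

```bash
python3 - <<'E'
from h import *
o=telemetry.get_obs();p=np.array(o["eef_pos"]);print(p,o["tool_rot"])
c=cams.camera("side");w=cams.camera("wrist")
tip=p+[0,0,-.017];print(proj(c,tip))
im=c["color"][90:240,210:410,::-1];a=cv2.resize(im,(800,600),interpolation=2)[:, :]
b=w["color"][:,:,::-1]
cv2.imwrite("pics/s1.png",np.hstack([cv2.resize(a,(400,300)),cv2.resize(b,(400,300))]))
E
```

```text
[ 0.60876844 -0.25643656  0.15636163] [ 0.99994683 -0.00259998 -0.00688175 -0.00722664]
[301.21107292 168.17784864]
```

View pics/s1.png

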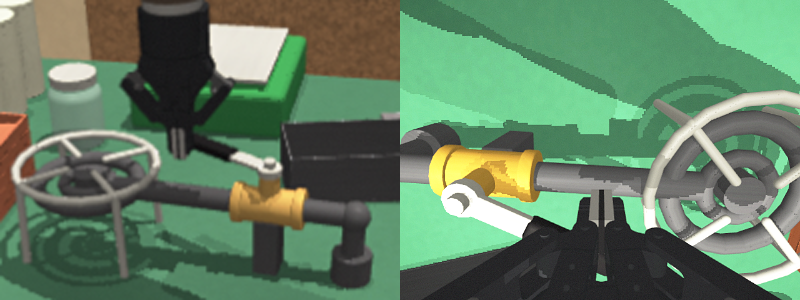

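The shut fingers stand between the pan support and the lever, at about (180,150) in the left crop, with free space around them. I'll go down 18 mm and begin the push.

>>> apply_moves([
  [[0,0,9,0],[0,0,8,0],[0,0,0,0],[-2,8,0,0],[-3,8,0,0],[-3,8,0,0],[-4,9,0,0],[-5,9,0,0],[0,0,0,0],[0,0,0,0]],
])

```text
clock: 4.2
eef_pos: [0.5917, -0.2997, 0.1386]
tool_rot: [1.0, -0.002, -0.004, -0.01]
ft_force: [0.8, 3.4, -0.3]
grip_width: 0.0001
```

>>> apply_moves([
  [[-5,9,0,0],[-5,9,0,0],[-6,9,0,0],[-7,7,0,0],[-8,6,0,0],[-8,5,0,0],[-9,4,0,0],[-5,1,0,0],[0,0,0,0],[0,0,0,0]],
])

```text
clock: 5.2
eef_pos: [0.5442, -0.3409, 0.1391]
tool_rot: [1.0, 0.004, 0.002, -0.018]
ft_force: [0.9, 0.7, -0.2]
grip_width: 0.0002
```

>>> apply_moves([
  [[-4,2,0,0],[-4,2,0,0],[-4,1,0,0],[-3,0,0,0],[-3,0,0,0],[-2,0,0,0],[-2,0,0,0],[-2,0,0,0],[-2,0,0,0],[0,0,0,0]],
])

```text
clock: 6.2
eef_pos: [0.5256, -0.3458, 0.1395]
tool_rot: [1.0, 0.006, 0.012, -0.018]
ft_force: [2.2, 1.3, -1.5]
grip_width: -0.0002
```

```bash
python3 - <<'E'
from h import *
c=cams.camera("side");w=cams.camera("wrist")
a=cv2.resize(c["color"][90:240,210:410,::-1],(400,300),interpolation=2)
cv2.imwrite("pics/s2.png",np.hstack([a,cv2.resize(w["color"][:,:,::-1],(400,300))]))
print(telemetry.get_obs()["ft_force"])
E
```

```text
[ 5.63189214  1.12268515 -1.79803064]
```

View pics/s2.png

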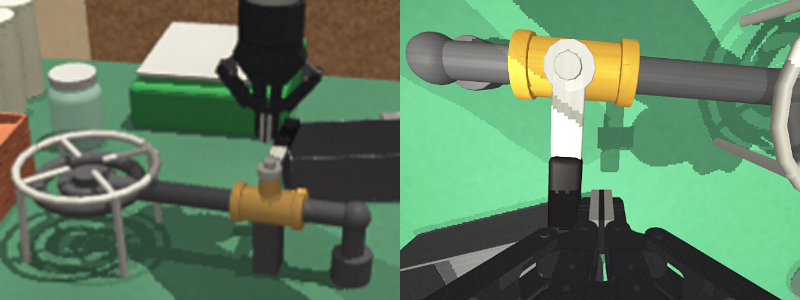

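The wrist view shows the lever almost square across the pipe. I keep pushing gently until the stop shows in the force reading.

>>> apply_moves([
  [[-2,0,0,0],[-2,0,0,0],[-2,0,0,0],[-2,0,0,0],[-2,0,0,0],[-2,0,0,0],[-2,0,0,0],[-2,0,0,0],[-2,0,0,0],[-2,0,0,0]],
])

```text
clock: 7.3
eef_pos: [0.5251, -0.3457, 0.1402]
tool_rot: [0.999, 0.01, 0.032, -0.018]
ft_force: [9.3, 2.2, -3.8]
grip_width: 0.0001
```

It has stalled at x = 0.525, as predicted. The force is 9 N, against about 3.5 N from friction, so this is the stop. I back off and lift.

>>> apply_moves([
  [[10,0,0,0],[10,0,0,0],[5,0,-5,0],[0,0,-20,0],[0,0,-30,0],[0,0,-30,0],[20,-20,-20,0],[30,-30,0,0],[0,0,0,0],[0,0,0,0]],
])

```text
clock: 8.3
eef_pos: [0.5896, -0.3007, 0.2557]
tool_rot: [1.0, 0.007, 0.024, -0.015]
ft_force: [0.2, -0.1, -0.6]
grip_width: 0.0002
```

```bash
python3 - <<'E'
from h import *
o=telemetry.get_obs();print(o["eef_pos"],o["ft_force"],o["joint_vel"])
c=cams.camera("top");w=cams.camera("wrist")
cv2.imwrite("pics/s3.png",np.hstack([cv2.resize(c["color"][:320,130:550,::-1],(400,305)),cv2.resize(w["color"][:,:,::-1],(400,305))]))
E
```

```text
[ 0.58960637 -0.30072617  0.25573549] [ 0.2139204  -0.09653995 -0.58313614] [0.03787198 0.01088237 0.01724218 0.00982595 0.01717134 0.0056285 ]
```

View pics/s3.png

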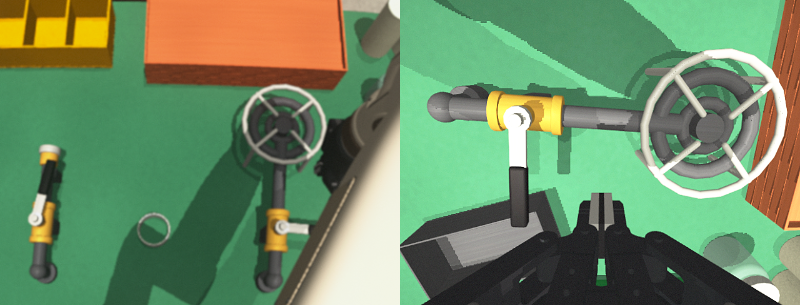

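The ring lever stands across its pipe (wrist: pivot (516,117), tip (519,226)), and the spare lever looks unmoved. One numeric check, then I hand in.

```bash
python3 - <<'E'
from h import *
w=cams.camera("wrist");k=np.array([1.6,480/305])
f=lambda u,v,z:plane(w,*(np.array([u-400,v])*k),z)[:2]
P=f(516.5,117,.141);T=f(519,226,.139);C=f(710,129,.108)
an=lambda d:np.degrees(np.arctan2(d[1],d[0]))
print(P,T,C,np.hypot(*(T-P)),an(T-P),an(C-P),"joint deg",an(T-P)-an(C-P)+90)
import pickle
t=cams.camera("top");t0=pickle.load(open("d0.pkl","rb"))["top"]
d=np.abs(t["color"][140:300,140:215].astype(int)-t0["color"][140:300,140:215]).max(2);print("spare diff px>40:",(d>40).sum())
o=telemetry.get_obs();print(o["ft_force"],np.abs(o["joint_vel"]).max())
E
```

```text
[ 0.50859005 -0.25660849] [ 0.49955354 -0.37993555] [ 0.7237754  -0.27417793] 0.12365768692611928 -94.19072904171442 -4.667729405874215 joint deg 0.4770003641597924
spare diff px>40: 2
[ 0.61992749  0.59165472 -0.48586284] 0.004591320479111602
```

```bash
python3 -c "
from workcell import workorder
print(workorder.job_done())"
```

```text
the job is handed in; nothing more can be done
None
```

The boiling ring's gas cock is shut, and the job was handed in at about 8.5 s on the robot's clock. I pushed the lever's sleeve clockwise with the shut fingers until it stalled on its stop, then backed off and lifted clear.

- **Ring lever:** the wrist camera puts it about 0.5° from its shut stop (limit 11°). Its measured length was 124 mm, against 125 mm given. The push stalled at about 9 N, against about 3.5 N from friction.
- **Other lever:** the top view shows it unchanged, with 2 pixels differing from the first picture.
- **Robot:** clear of everything and at rest, with the force reading near zero.

No final check failed. On the first look, the measured sleeve radius was 91 mm against the 87.5 mm given, close enough for a push. Before that, one colour threshold missed the sleeve in the top view and I redid the measurement.

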